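# Load the sleeve inspection tray and slide it home

## Robot

A 6-joint arm with a two-finger parallel gripper is mounted at the origin on the work surface. World frame = base frame: x ahead of the robot, y to its left, z up, the work surface at z = 0. Lengths are in mm, angles in rad, forces in N, time in s.
With the tool pointing down it reaches from about 350 to 775 mm from the base axis. Payload 7.3 kg.
Tool frame: the origin (TCP) lies at the centre of the arm's flange, where the gripper is bolted on; the fingertips stand 178 mm ahead of it and the grasp point (between the pads) lies 159 mm ahead of it; z points along the fingers, y is the line along which they close (so a half turn about z gives the same grasp; the last joint's range is limited). The gripper opens to 92 mm and grips with 3 to 60 N. Pads are 19 mm wide; open, the fingers measure 130 mm over their backs; the gripper's body (75 mm by 190 mm) begins 47 mm behind the grasp point.
Start: joints at [-0.146, 0.342, 1.524, -0, 1.275, -0.146], TCP at [525.003, 0.022, 404.741] pointing down, gripper open.
Joint ranges: [-2.53, 2.53], [-0.77, 2.02], [0.04, 2.7], [-1, 4.14], [0.28, 2.66], [-3.11, 3.11]. Speed limits (rad/s): [2.57, 2.57, 3.14, 3.14, 3.14, 3.14].

## Interface

Orientations are given as [roll, pitch, yaw] about the fixed x, y, z axes, in that order (R = Rz(yaw) Ry(pitch) Rx(roll)).
In Python, from plant import * gives the robot as it stands. The module is installed in compiled form; this text tells all that it offers.
- The arm moves only by the shell command python3 -m inch 'ROWS'. ROWS is JSON, a list of rows, each a list of 5 numbers: the shift along the tool's x, y, z in m, then the turn about the tool's z in rad, then the opening, from 0 (shut) to 1 (fully open). In form: [[tx, ty, tz, spin, claw], ...]. A call has 1 to 8 rows; each row is the pose to reach, as a shift and turn from the pose commanded when the call began, along the tool's axes at that moment; what a row does not reach only later rows make up. A row lasts 1/12 s, in which the tool goes at most 41.7 mm and 7.16 degrees, less where a joint would pass 70% of its speed; a pose out of reach is approached as far as the arm can. A call with a gripper value outside its range is refused whole. The fingers move at their own pace and stop on an object; the grip force is fixed at half the most. Time passes only in rows, so rows that repeat a pose let the fingers close. It gives the time, the measured TCP pose, the force, the opening and the grip force at its end, in the units of the state.
- get_obs(): the state, without advancing time (a new reading comes with each control period).
- capture(name): name is "scene" or "side" or "wrist"; returns a dict with "color" (420x560x3 uint8, red, green, blue), "intrinsics" (3x3 intrinsics, pixels), "pose" (4x4, takes a point from camera to world coordinates). Camera axes: x right, y down, z forward; pixel columns grow to the right and rows downward; lengths in mm; the calibration is good to about 2 mm. The wrist camera is an equidistant fisheye: a pixel r from the principal point sees the ray r / f radians off the axis. A picture is of the moment at which its call begins. There is no depth.
- close_job(): hands the job in; it is judged then, once.
Trained networks look in a picture, given as the dict that the camera call returned (one of the last four; its "shot" number tells which), for a name from the list of things; names that differ only in an ending like _2 or _b are one class to them, and where a whole thing is asked for, a point or a joint stands for the part that bears it (a point fixed in the world has none). Each returns a list of dicts, best first, with "conf" (0 to 1); they miss things now and then, are a little off and sometimes report something else, mostly with a low value. They report only what shows in the picture. A call takes as long as a camera call. They do not tell look-alikes from the thing itself.
- look_for(picture, target): "rect" ([centre column, centre row, width, height] in pixels, round what is visible of it).
- trace(picture, target): "pixels" (420x560 bool, what is visible of it) and "rect" ([centre column, centre row, width, height] in pixels, round what is visible of it).
- tip_of(picture, target): "centre" ([column, row] in pixels: a listed point, or the origin of a listed thing).
The state is a dict: "time": time; "joint_positions": joint angles; "dq": joint speeds; "tau": joint torques, N m; "tool_pos": TCP position; "tcp_rot": TCP orientation; "contact_force": force on the tool from outside, world axes, zero at the start; "moment": the same for the moment, N m; "grip_width": finger opening in mm; "finger_force": force on a finger pad.
Only numpy, scipy, OpenCV 4.12 (cv2) and the standard library are available. Lean on these libraries where they do the work, as an engineer would, in place of code of your own. Each camera call takes 0.05 s, during which the arm holds its last target. There are 200 camera calls.

## Task

Stand the three thin-walled steel sleeves upright in the pulled-out tray of the inspection cabinet, one in each well, and then slide the loaded tray fully home into the cabinet. The sleeves are honed and easily spoiled: grip them lightly, keep them upright and set each one down softly instead of dropping it, and ease the tray in without slamming it. Leave everything else on the bench where it is.

Things in the scene. Friction and masses are not known exactly. Their poses are not given: they have to be found in the camera images.
- sleeve_a: one of three identical bare steel sleeves (open tubes), standing on end on the bench: 46 mm outside diameter, 36 mm bore, 70 mm tall, about 0.35 kg; 20 to 40 N on each finger holds it without harm. Origin at the centre of its lower end, z up along its axis; its yaw has no meaning
- sleeve_b: one of three identical bare steel sleeves (open tubes), standing on end on the bench: 46 mm outside diameter, 36 mm bore, 70 mm tall, about 0.35 kg; 20 to 40 N on each finger holds it without harm. Origin at the centre of its lower end, z up along its axis; its yaw has no meaning
- sleeve_c: one of three identical bare steel sleeves (open tubes), standing on end on the bench: 46 mm outside diameter, 36 mm bore, 70 mm tall, about 0.35 kg; 20 to 40 N on each finger holds it without harm. Origin at the centre of its lower end, z up along its axis; its yaw has no meaning
- well_1 (a point): floor centre of the first (nearest the robot) of the tray's three square wells; moves with the tray. Each is 66 x 66 mm inside, its floor 18 mm above the bench; the ribs round it are 14 mm thick and rise 16 mm above that floor; wells are 80 mm apart. Axes: x along the row of wells, y into the cabinet (the way the tray closes), z up
- well_2 (a point): floor centre of the middle of the tray's three square wells; moves with the tray. Each is 66 x 66 mm inside, its floor 18 mm above the bench; the ribs round it are 14 mm thick and rise 16 mm above that floor; wells are 80 mm apart. Axes: x along the row of wells, y into the cabinet (the way the tray closes), z up
- well_3 (a point): floor centre of the third (farthest) of the tray's three square wells; moves with the tray. Each is 66 x 66 mm inside, its floor 18 mm above the bench; the ribs round it are 14 mm thick and rise 16 mm above that floor; wells are 80 mm apart. Axes: x along the row of wells, y into the cabinet (the way the tray closes), z up
- tray_handle (a point): middle of the tray's level steel bar handle, 16 mm thick, 124 mm long, parallel to the row of wells, 40 mm above the bench, 111 mm outside the wells' row and 52 mm outside the grey front panel (278 mm wide, top 54 mm above the bench); posts 55 mm either side join it to the panel. Axes as the wells': pushing it along y closes the tray
- tray (a joint): how far the tray is pulled out, m: 0 fully home (front panel flush with the cabinet's face), 0.155 fully out; it starts 0.13 to 0.155 out, slides with light friction (about 3 N) and stays where it is left
- cabinet: grey steel inspection cabinet fixed to the bench, 330 mm (x) by 300 mm (y) by 200 mm tall, open in its -y face (opening 282 mm wide, up to 130 mm above the bench), a dark slide bed 12 mm thick running 150 mm out of it under the tray. Origin at the centre of the cabinet's underside; its own -y points out of the opening, +y is the way the tray closes
- spindle: bystander: solid stepped steel spindle standing on end, 52 mm wide at the foot, 85 mm tall, thin (20 mm) at the top; origin at the centre of its underside
- jar: bystander: amber glass jar with a black lid, 54 mm diameter, 80 mm tall; origin at the centre of its underside
- vee_block: bystander: dark steel slotted block, 60 x 45 mm, 44 mm tall; origin at the centre of its underside
- file: bystander: flat file with a wooden handle lying on the bench near its far edge, about 300 mm long and 28 mm high; origin on the underside about 135 mm from the handle's end, x towards the file's tip
- hammer: bystander: hammer lying on the bench near the robot, handle to -x; origin under its middle
- wrench: bystander: steel wrench lying on the bench beyond the tray, handle to -x; origin under its middle
There are look-alikes about, which are no part of the job. What is shaped like the sleeve_b but blue is not meant. Leave any turquoise or yellow look-alike of the sleeve_c alone.

How it is judged:
By the outcome, as a careful person would: the job done as asked, in the order asked, and still so for the second after the job is handed in, with the robot touching nothing.
It also fails if it takes over 69 s, if anything falls off the work surface, if the arm or the gripper's body presses on something with over 40 N, if the wrist force passes 120 N, or if a joint passes its speed limit or range.

## Working session

There is one attempt and no reset: what is moved stays moved. The work goes in short steps, Python scripts to look and compute and a shell command to move; the robot and the scene stay as the last step left them, time stands still between calls to the robot, and variables do not carry over. Pictures are saved under pics/ and viewed, at most 10 in all, crops included, and the job is handed in when it is done.

```bash
mkdir -p pics
cat > h.py <<'E'
from plant import *
import numpy as np, cv2
def save(p,n): cv2.imwrite('pics/'+n+'.png',p['color'][:,:,::-1])
def ray(p,uv,fish=False):
    K=np.array(p['intrinsics']);T=np.array(p['pose'])
    x=(uv[0]-K[0,2])/K[0,0];y=(uv[1]-K[1,2])/K[1,1]
    if fish:
        t=np.hypot(x,y);s=np.sin(t)/t if t>1e-9 else 1
        d=np.array([x*s,y*s,np.cos(t)])
    else: d=np.array([x,y,1.])
    d=T[:3,:3]@d
    return T[:3,3],d/np.linalg.norm(d)
def atz(p,uv,z,fish=False):
    o,d=ray(p,uv,fish);return o+d*(z-o[2])/d[2]
def tri(rs):
    A=sum(np.eye(3)-np.outer(d,d) for o,d in rs);b=sum((np.eye(3)-np.outer(d,d))@o for o,d in rs)
    x=np.linalg.solve(A,b);return x,[float(np.linalg.norm((np.eye(3)-np.outer(d,d))@(x-o))) for o,d in rs]
E
python3 - <<'E'
from h import *
np.set_printoptions(precision=1,suppress=True)
ps={n:capture(n) for n in('scene','side','wrist')}
for n,p in ps.items():
    save(p,n+'0'); print(n,np.array(p['pose'])[:3,3],p['intrinsics'][0][0])
    for t in('sleeve_a','well_1','well_2','well_3','tray_handle','cabinet','spindle','jar','vee_block'):
        for r in tip_of(p,t):
            if r['conf']>.3: print(n,t,np.round(r['conf'],2),np.round(r['centre']),atz(p,r['centre'],18 if 'well' in t else 40 if 'handle' in t else 0,n=='wrist')[:2])
E
```

```text
scene [ 648.7 -288.8 1133. ] 381.48989102441124
scene sleeve_a 0.72 [240. 231.] [422.4 -19.6]
scene sleeve_a 0.66 [300. 306.] [ 663.7 -181.1]
scene sleeve_a 0.63 [211. 255.] [ 363.7 -118. ]
scene sleeve_a 0.59 [271. 322.] [ 599.7 -247.9]
scene sleeve_a 0.52 [243. 263.] [ 466.3 -111.5]
scene sleeve_a 0.49 [276. 270.] [ 566.2 -102. ]
scene sleeve_a 0.4 [285. 354.] [ 662.5 -317.4]
scene well_1 0.77 [313. 188.] [599.1 179.6]
scene well_1 0.69 [287. 180.] [513.  179.1]
scene well_2 0.77 [313. 188.] [599.1 179.6]
scene well_2 0.69 [287. 180.] [513.  179.1]
scene well_3 0.77 [313. 188.] [599.1 179.6]
scene well_3 0.69 [287. 180.] [513.  179.1]
scene tray_handle 0.82 [278. 209.] [518.9  71.9]
scene cabinet 0.72 [205. 345.] [ 440.2 -363.8]
scene cabinet 0.31 [215. 302.] [ 425.6 -242.5]
scene spindle 0.58 [205. 344.] [ 440.3 -359.6]
scene jar 0.93 [219. 302.] [ 435.9 -239.5]
scene vee_block 0.71 [277. 206.] [507.9  94. ]
scene vee_block 0.57 [250. 362.] [ 575.9 -366.8]
scene vee_block 0.5 [269. 322.] [ 591.7 -248.2]
side [ 248.5 -829.4  792.6] 393.9058202054654
side sleeve_a 0.92 [354. 254.] [
[... 837 characters left out ...]
320.] [ 570.3 -373.4]
wrist [525.1  70.9 384.9] 325.19226210127806
wrist sleeve_a 0.85 [232. 271.] [ 463.6 -112.5]
wrist sleeve_a 0.74 [183. 199.] [406.4 -15.4]
wrist sleeve_a 0.7 [377. 313.] [ 666.4 -182.1]
wrist sleeve_a 0.69 [327. 271.] [ 588.3 -112.3]
wrist well_1 0.91 [343.  30.] [598.5 186.1]
wrist well_1 0.89 [199.  32.] [434.6 185.5]
wrist well_1 0.65 [274.  33.] [519.7 180. ]
wrist well_2 0.91 [343.  30.] [598.5 186.1]
wrist well_2 0.89 [199.  32.] [434.6 185.5]
wrist well_2 0.65 [274.  33.] [519.7 180. ]
wrist well_3 0.91 [343.  30.] [598.5 186.1]
wrist well_3 0.89 [199.  32.] [434.6 185.5]
wrist well_3 0.65 [274.  33.] [519.7 180. ]
wrist tray_handle 0.65 [272. 130.] [518.7  67.6]
```

View pics/scene0.png

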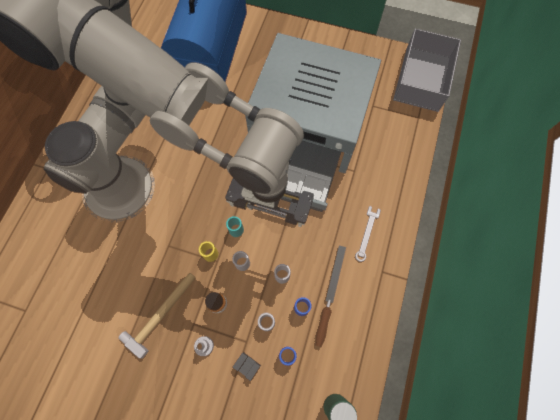

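View pics/side0.png

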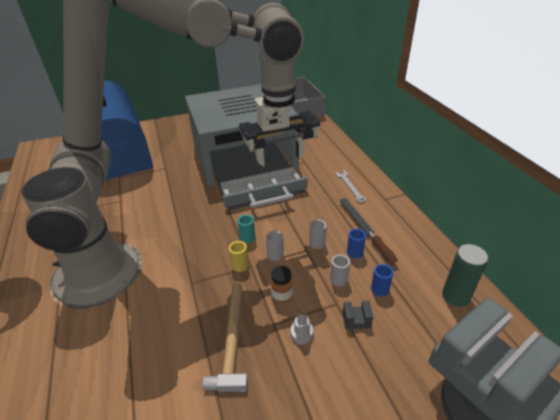

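View pics/wrist0.png

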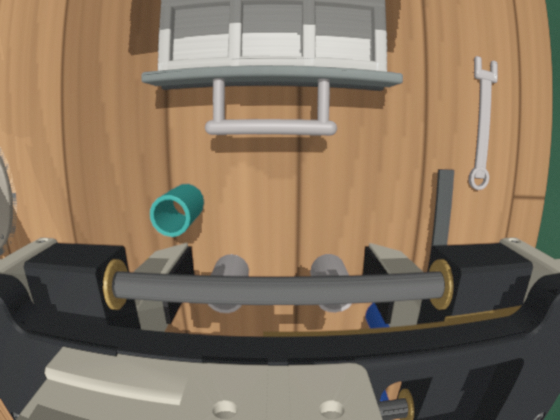

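Scene view: the look-alikes are turquoise (235,226), yellow (208,251), and blue (302,307) and (288,357). The bare steel candidates are (241,261), (281,272) and (266,322). The jar is at (214,300), the spindle at (203,346) and the vee block at (247,367). The side and wrist views agree: steel sleeves in the side view at (275,245), (318,233) and (340,270), and the handle bar in the wrist view at (272,128), nearly level.

I'll fit the silhouettes and check the choice in one close crop.

```bash
cat >> h.py <<'E'
def proj(p,P,fish=False):
    K=np.array(p['intrinsics']);T=np.array(p['pose'])
    c=(P-T[:3,3])@T[:3,:3]
    if fish:
        r=np.hypot(c[:,0],c[:,1]);t=np.arctan2(r,c[:,2]);xy=c[:,:2]*(t/np.maximum(r,1e-9))[:,None]
    else: xy=c[:,:2]/c[:,2:]
    return xy*[K[0,0],K[1,1]]+K[:2,2]
a=np.linspace(0,2*np.pi,60)
def cyl(c,r=23,h=70):
    ci=np.c_[np.cos(a)*r,np.sin(a)*r,0*a]
    return np.r_[ci,ci+[0,0,h]]+c
def cbox(p,c,f=False):
    q=proj(p,cyl(np.array(c)),f);return np.r_[(q.min(0)+q.max(0))/2,q.max(0)-q.min(0)]
E
python3 - <<'E'
from h import *
from scipy.optimize import least_squares
np.set_printoptions(precision=1,suppress=True)
S,D=capture('scene'),capture('side')
o=get_obs();print(o['tool_pos'],o['tcp_rot'],o['time'],o['grip_width'])
ts={'scene':(S,trace(S,'sleeve_a')),'side':(D,trace(D,'sleeve_a'))}
for g in((463,-113),(588,-105),(587,-247),(406,-16),(360,-117),(665,-183),(676,-307)):
    use=[]
    for n,(p,L) in ts.items():
        c0=cbox(p,[*g,0]); 
        L2=[t for t in L if np.linalg.norm(np.array(t['rect'][:2])-c0[:2])<14]
        if L2: 
            t=min(L2,key=lambda t:np.linalg.norm(np.array(t['rect'][:2])-c0[:2])); use.append((p,np.array(t['rect']),p['color'][t['pixels']].mean(0),n))
    if len(use)<1: print(g,'none');continue
    f=lambda v:np.concatenate([(cbox(p,v)-r)[:2] for p,r,_,_ in use])
    s=least_squares(f,[*g,0]); print(g,s.x if len(use)>1 else '-',s.fun,[(n,r,cbox(p,s.x)[2:],c) for p,r,c,n in use])
# wells/handle triangulation
W=capture('wrist')
for t,gs,z in(('well_1',[(438,183),(518,180),(599,183)],18),('tray_handle',[(517,68)],40)):
    for g in gs:
        rs=[];k=[]
        for n,p in(('scene',S),('side',D),('wrist',W)):
            for r in tip_of(p,t):
                q=atz(p,r['centre'],z,n=='wrist')[:2]
                if r['conf']>.3 and np.linalg.norm(q-g)<30: rs.append(ray(p,r['centre'],n=='wrist'));k.append((n,q));break
        if len(rs)>1: print(t,*tri(rs),k)
c=np.hstack([cv2.resize(S['color'][y-28:y+28,x-28:x+28],(260,260),interpolation=2) for x,y in((241,261),(281,272),(266,322))])
cv2.imwrite('pics/crop.png',c[:,:,::-1])
E
```

```text
[525.    0.  404.7] [3.1 0.  1.6] 1.6 91.75437365200018
(463, -113) [ 469.2 -103.9   -5.7] [-0.3 -0.3  0.4  0.1] [('scene', array([244.1, 259.3,  19.4,  16.8]), array([18. , 20.4]), array([118.1, 107.2, 101.9])), ('side', array([275.6, 244.9,  17.5,  32.5]), array([17.8, 30.3]), array([100.2,  95.4,  94.1]))]
(588, -105) [ 586.8 -115.8   15. ] [-0.4 -0.5  0.6  0.1] [('scene', array([281.3, 274.2,  18.4,  16.4]), array([16.7, 20.3]), array([130.2, 118.2, 112.3])), ('side', array([317.6, 231.4,  18.9,  31.2]), array([17.7, 30.2]), array([102.7,  97.4,  95.8]))]
(587, -247) [ 588.9 -239.3   -3.2] [ 1.5  1.8 -2.1 -0.4] [('scene', array([266.6, 315.4,   2.3,   2.2]), array([17.4, 18.6]), array([151.6, 143.1, 140.6])), ('side', array([340.4, 268.2,  21.1,  33.2]), array([20.1, 32.2]), array([109.6, 104.9, 104.2]))]
(406, -16) [410.3 -23.4   6. ] [-1.6 -1.8  2.1  0.7] [('scene', array([235.4, 228.7,  16.6,  22.2]), array([18.3, 21.5]), array([ 76.5, 109.6,  99.7])), ('side', array([244.6, 227.7,  18.9,  30.2]), array([18.4, 29.4]), array([47.9, 93.3, 88.5]))]
(360, -117) [ 362.6 -113.7   -1
[... 599 characters left out ...]
well_1 [445.7 181.   20.3] [9.730513038883439, 9.730513038883418] [('side', array([453.5, 175.5])), ('wrist', array([436.2, 186.9]))]
well_1 [519.  189.9   4.8] [7.006680860607484, 7.143701985043805, 1.6359282919994789] [('scene', array([527.3, 182.2])), ('side', array([509., 178.])), ('wrist', array([518.8, 184.1]))]
well_1 [597.8 174.6  21.4] [9.541974971761144, 3.623224017824442, 9.548666409258995] [('scene', array([600.9, 166.3])), ('side', array([603. , 182.9])), ('wrist', array([592.8, 183.5]))]
tray_handle [516.8  71.2  40.3] [4.212985599652272, 1.7795285423588283, 3.2144493437339343] [('scene', array([517. ,  75.7])), ('side', array([515.5,  69.2])), ('wrist', array([517.2,  68. ]))]
```

View pics/crop.png

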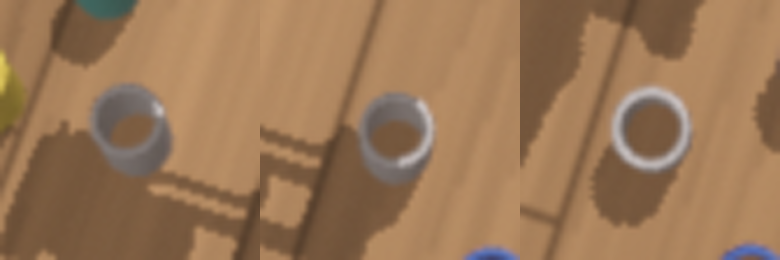

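The crop shows all three are bare steel rings: left (241,261), middle (282,274), right (266,322). I'll refine using the outlines I read off the crop together with the side boxes.

Run:
```python
from h import *
from scipy.optimize import least_squares
np.set_printoptions(precision=1,suppress=True)
S,D=capture('scene'),capture('side')
for s,d in(((241.3,261.),(275.6,244.9)),((282.5,273.7),(317.6,231.4)),((266.3,322),(340.4,268.2))):
    for z in(None,0):
        f=lambda v:np.r_[cbox(S,[v[0],v[1],v[2] if z is None else 0])[:2]-s,cbox(D,[v[0],v[1],v[2] if z is None else 0])[:2]-d]
        r=least_squares(f,[500,-100,0]);print(r.x,r.fun)
o=get_obs();print(np.array(o['tcp_rot']))
```

```text
[ 465.6 -113.3    4.7] [-0.1 -0.1  0.1  0. ]
[ 465.7 -111.2    0. ] [ 0.4 -0.4 -0.   0.7]
[ 588.9 -112.6   11.2] [-0.5 -0.6  0.8  0.2]
[ 590.4 -107.8    0. ] [ 0.5 -1.4  0.4  1.9]
[ 588.1 -252.8    9.4] [-0.2 -0.3  0.3  0.1]
[ 589.6 -249.8    0. ] [ 0.8 -1.   0.1  1.6]
[3.1 0.  1.6]
```

```bash
python3 -m inch '[[-0.04,-0.02,0.02,0,1],[-0.08,-0.04,0.05,0,1],[-0.112,-0.06,0.08,0,1],[-0.112,-0.06,0.11,0,1],[-0.112,-0.06,0.11,0,1]]'
python3 - <<'E'
from h import *
np.set_printoptions(precision=1,suppress=True)
W=capture('wrist')
o=get_obs();print(o['tool_pos'])
for r in tip_of(W,'sleeve_a'): print(r['conf'],np.round(r['centre']),atz(W,r['centre'],0,True))
save(W,'w1')
E
```

```text
time: 2.87
tool_pos: [462.3, -113.5, 290.6]
tcp_rot: [-3.134, -0.002, 1.568]
contact_force: [-1.1, 0.9, -0.9]
grip_width: 91.6
finger_force: 0.0
[ 463.1 -113.   291.3]
0.79 [280. 208.] [ 462.2 -110.9    0. ]
0.66 [422. 206.] [ 592.3 -109.     0. ]
0.64 [168. 210.] [ 361.4 -112.3    0. ]
```

View pics/w1.png

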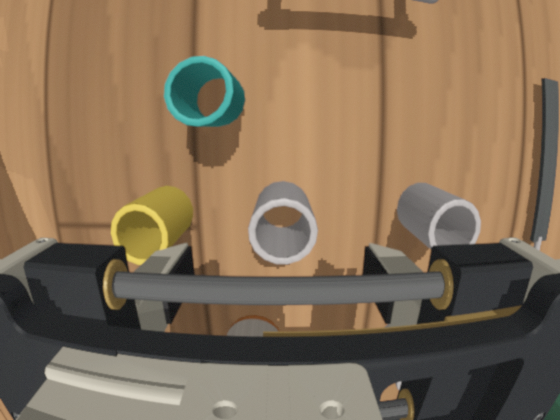

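The wrist view shows the steel sleeve at (283,222), centred between the fingers, with yellow at (152,225) and the second steel sleeve at (438,217). Descend and grip.

```bash
python3 -m inch '[[0,0.001,0.03,0,1],[0,0.001,0.06,0,1],[0,0.001,0.085,0,1],[0,0.001,0.085,0,1],[0,0.001,0.085,0,0.4],[0,0.001,0.085,0,0],[0,0.001,0.085,0,0],[0,0.001,0.085,0,0]]'
python3 -m inch '[[0,0,0,0,0],[0,0,0,0,0],[0,0,0,0,0]]'
```

```text
time: 3.63
tool_pos: [466.8, -112.0, 211.5]
tcp_rot: [3.138, 0.001, 1.571]
contact_force: [-0.7, -0.1, -0.2]
grip_width: 69.3
finger_force: 0.0
time: 3.88
tool_pos: [466.0, -112.0, 210.2]
tcp_rot: [3.141, 0.0, 1.571]
contact_force: [-2.6, -0.8, 1.7]
grip_width: 49.7
finger_force: 1.3
```

```bash
python3 -m inch '[[0,0,0,0,0],[0,0,0,0,0],[0,0,0,0,0],[0,0,0,0,0]]'
python3 -m inch '[[0,0,-0.01,0,0],[0,0,-0.03,0,0],[0,0,-0.06,0,0],[0,0,-0.09,0,0],[0,0,-0.12,0,0],[0.03,0,-0.13,0,0],[0.06,0,-0.13,0,0],[0.06,0,-0.13,0,0]]'
python3 - <<'E'
from h import *
np.set_printoptions(precision=1,suppress=True)
W=capture('wrist');o=get_obs();print(o['tool_pos'],o['finger_force'],o['grip_width'])
for t,z in(('well_1',18),('tray_handle',40)):
    for r in tip_of(W,t): print(t,r['conf'],np.round(r['centre']),atz(W,r['centre'],z,True))
save(W,'w2')
E
```

```text
time: 4.22
tool_pos: [465.7, -112.0, 210.0]
tcp_rot: [-3.141, -0.0, 1.571]
contact_force: [-2.7, -0.8, 6.2]
grip_width: 45.6
finger_force: 30.0
time: 4.88
tool_pos: [465.5, -48.6, 340.2]
tcp_rot: [3.141, -0.002, 1.573]
contact_force: [-0.7, 0.4, -2.9]
grip_width: 46.2
finger_force: 30.0
[465.6 -50.1 339.7] 29.99991148710251 46.10720660602441
tray_handle 0.58 [338.  72.] [517.   72.7  40. ]
```

View pics/w2.png

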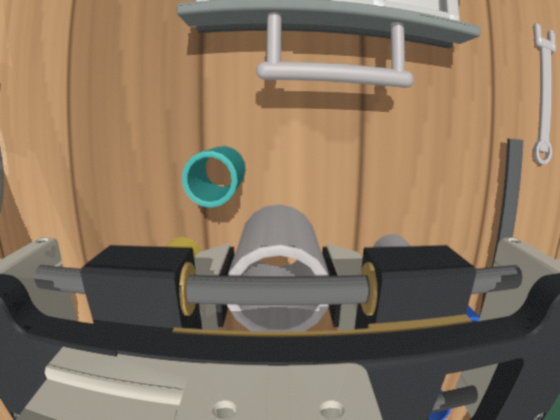

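The sleeve is held upright at (280,265), and the handle ends are at (266,71) and (406,79). Move over the handle to see the wells.

```bash
python3 -m inch '[[0.035,0,0,0,0],[0.07,0,0,0,0],[0.105,0,0,0,0],[0.135,0,0,0,0],[0.135,0,0,0,0],[0.135,0,0,0,0]]'
python3 - <<'E'
from h import *
np.set_printoptions(precision=1,suppress=True)
W=capture('wrist');o=get_obs();print(o['tool_pos'],o['finger_force'],o['grip_width'])
for t,z in(('well_1',18),('tray_handle',40)):
    for r in tip_of(W,t): print(t,r['conf'],np.round(r['centre']),atz(W,r['centre'],z,True))
save(W,'w3')
E
```

```text
time: 5.53
tool_pos: [466.1, 83.5, 339.1]
tcp_rot: [-3.141, 0.0, 1.573]
contact_force: [-0.4, -0.4, -3.8]
grip_width: 46.2
finger_force: 30.0
[466.2  82.7 339.2] 29.999544471502304 45.92886524850988
well_1 0.93 [336. 102.] [518.9 179.1  18. ]
well_1 0.75 [247.  94.] [437.5 185.7  18. ]
well_1 0.63 [411. 100.] [594.1 185.7  18. ]
tray_handle 0.6 [334. 222.] [516.4  70.4  40. ]
```

View pics/w3.png

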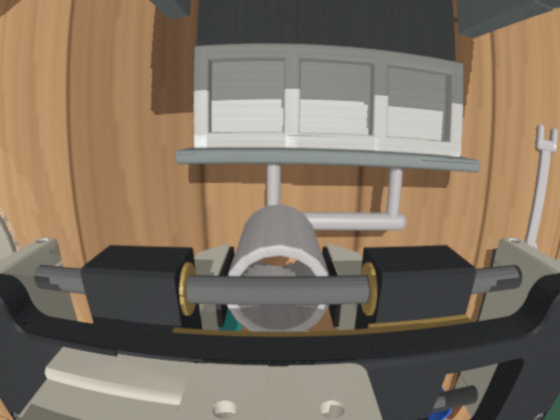

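The wells show at about (247,95), (336,100) and (411,100), with the rib tops between them at x≈292 and x≈381. I'll check the wells against the ribs and panel.

Run:
```python
from h import *
np.set_printoptions(precision=1,suppress=True)
W=capture('wrist')
I=W['color'].astype(int)
for n,uv,z in(('rib12far',(292,50),34),('rib12near',(292,138),34),('rib23far',(380,56),34),('rib23near',(382,141),34),('farLcorner',(198,48),34),('farRcorner',(460,65),34),('handleR',(405,222),40),('panelL',(178,152),54),('panelR',(477,162),54)): print(n,atz(W,uv,z,True))
c=cv2.resize(I[35:240,170:490].astype(np.uint8),(800,512),interpolation=2);cv2.imwrite('pics/w3c.png',c[:,:,::-1])
```

```text
rib12far [478.6 221.7  34. ]
rib12near [478.6 142.9  34. ]
rib23far [557.8 220.6  34. ]
rib23near [560.3 142.4  34. ]
farLcorner [395.6 226.7  34. ]
farRcorner [642.2 222.9  34. ]
handleR [586.6  67.7  40. ]
panelL [382.2 133.9  54. ]
panelR [652.5 129.7  54. ]
```

View pics/w3c.png

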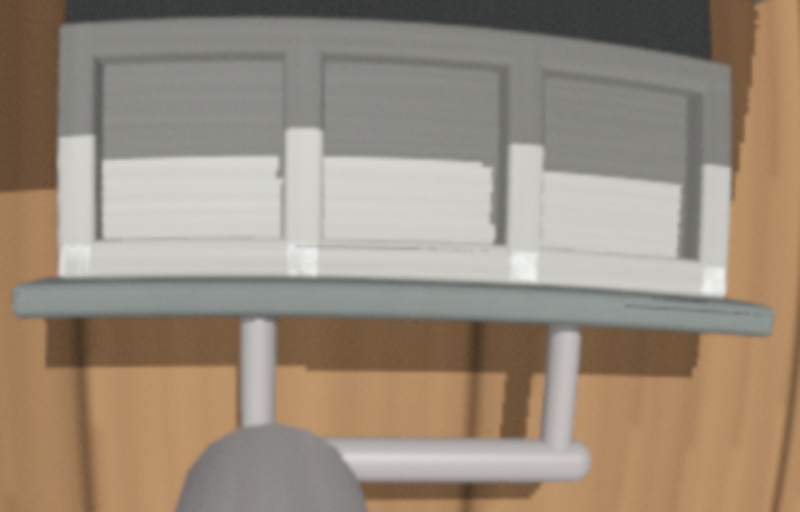

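The crop shows the three wells' rims clearly, so I'll take each centre from its rim corners.

Run:
```python
from h import *
np.set_printoptions(precision=1,suppress=True)
W=capture('wrist')
for q in([(96,58),(286,54),(288,242),(94,242)],[(322,54),(508,66),(506,246),(320,242)],[(543,68),(704,95),(700,260),(543,252)]):
    P=np.array([atz(W,(170+u/2.5,35+v/2.5),34,True) for u,v in q]);print(P.mean(0),P[:,:2].tolist())
print(get_obs()['tool_pos'])
```

```text
[438.6 182.4  34. ] [[405.3545765171471, 216.27412319574205], [472.126922538839, 215.48766469457718], [472.6983827935277, 148.32215820455727], [404.1645490126767, 149.58670033476875]]
[517.7 181.9  34. ] [[484.6292101493687, 215.62815166508327], [551.384720688882, 214.80262320838182], [550.9723099978723, 148.74159639978444], [483.86647773110195, 148.37510338414344]]
[598.5 181.   34. ] [[564.7454060363792, 215.3078424710314], [632.2820302775089, 213.17607368219262], [631.6712565515102, 148.37890896800826], [565.2390273841486, 147.22978466147228]]
[466.2  81.8 339.5]
```

```bash
python3 -m inch '[[0.035,-0.01,0,0,0],[0.07,-0.02,0,0,0],[0.1,-0.0275,0.0,0,0],[0.1,-0.0275,0.025,0,0],[0.1,-0.0275,0.05,0,0],[0.1,-0.0275,0.075,0,0],[0.1,-0.0275,0.095,0,0],[0.1,-0.0275,0.1,0,0]]'
python3 -m inch '[[0,0,0,0,0],[0,0,0,0,0]]'
```

```text
time: 6.45
tool_pos: [437.8, 182.0, 237.0]
tcp_rot: [-3.137, 0.001, 1.57]
contact_force: [-0.9, 0.1, -1.5]
grip_width: 46.2
finger_force: 30.0
time: 6.62
tool_pos: [439.1, 182.6, 240.4]
tcp_rot: [3.141, -0.0, 1.57]
contact_force: [-0.3, 1.0, -3.1]
grip_width: 46.3
finger_force: 30.0
```

```bash
python3 -m inch '[[0,0,0.003,0,0],[0,0,0.006,0,0],[0,0,0.008,0,0],[0,0,0.009,0,0],[0,0,0.01,0,0],[0,0,0.0105,0,0],[0,0,0.0105,0,0]]'
python3 -m inch '[[0,0,0.0005,0,0],[0,0,0.001,0,0],[0,0,0.001,0,0],[0,0,0.001,0,0]]'
```

```text
time: 7.2
tool_pos: [438.5, 183.0, 229.2]
tcp_rot: [3.142, 0.0, 1.571]
contact_force: [-0.5, 0.0, -2.8]
grip_width: 45.8
finger_force: 30.0
time: 7.53
tool_pos: [438.5, 183.0, 228.2]
tcp_rot: [3.142, 0.0, 1.571]
contact_force: [-0.6, 0.3, -2.8]
grip_width: 45.9
finger_force: 30.0
```

```bash
python3 -m inch '[[0,0,0.0005,0,0],[0,0,0.0005,0,0],[0,0,0.001,0,0],[0,0,0.001,0,0]]'
python3 -m inch '[[0,0,0.0005,0,0],[0,0,0.0005,0,0]]'
```

```text
time: 7.87
tool_pos: [438.5, 183.0, 227.9]
tcp_rot: [3.141, -0.0, 1.571]
contact_force: [-3.2, -0.5, 7.2]
grip_width: 45.9
finger_force: 30.0
time: 8.03
tool_pos: [438.5, 183.0, 227.9]
tcp_rot: [3.141, -0.0, 1.571]
contact_force: [-3.4, -1.8, 11.6]
grip_width: 46.5
finger_force: 30.0
```

Seated softly. Release and go to the second sleeve.

```bash
python3 -m inch '[[0,0,-0.0005,0,0.8],[0,0,-0.0005,0,0.8],[0,0,-0.0005,0,0.8],[0,0,-0.0005,0,0.8],[0,0,-0.02,0,0.8],[0,0,-0.05,0,1],[0,0,-0.085,0,1],[0,0,-0.115,0,1]]'
python3 -m inch '[[-0.035,0.02,0,0,1],[-0.07,0.04,0,0,1],[-0.105,0.06,0,0,1],[-0.14,0.08,0,0,1],[-0.175,0.1,0,0,1],[-0.21,0.12,0,0,1],[-0.245,0.14,0,0,1],[-0.28,0.15,0,0,1]]'
python3 -m inch '[[-0.0135,0,0.02,0,1],[-0.0135,0,0.05,0,1],[-0.0135,0,0.05,0,1]]'
python3 - <<'E'
from h import *
np.set_printoptions(precision=1,suppress=True)
W=capture('wrist');o=get_obs();print(o['tool_pos'])
for r in tip_of(W,'sleeve_a'): print(r['conf'],np.round(r['centre']),atz(W,r['centre'],0,True))
for r in trace(W,'sleeve_a'): print(r['conf'],r['rect'])
print(cbox(W,[589,-111,0],True))
S=capture('side');
for r in tip_of(S,'sleeve_a'): print('side',r['conf'],np.round(r['centre']),atz(S,r['centre'],18))
save(W,'w4');save(S,'s4')
E
```

```text
time: 8.7
tool_pos: [438.5, 183.0, 343.3]
tcp_rot: [3.142, 0.0, 1.571]
contact_force: [1.3, -0.2, 0.1]
grip_width: 88.3
finger_force: 0.0
time: 9.37
tool_pos: [589.9, -99.1, 341.4]
tcp_rot: [3.141, 0.0, 1.571]
contact_force: [0.4, 0.2, -0.3]
grip_width: 91.8
finger_force: 0.0
time: 9.62
tool_pos: [587.0, -111.5, 286.1]
tcp_rot: [-3.132, -0.003, 1.568]
contact_force: [-1.2, 1.0, -1.7]
grip_width: 91.8
finger_force: 0.0
[ 587.6 -110.7  288.8]
0.96 [ 60. 215.] [ 362.4 -113.7    0. ]
0.88 [283. 211.] [ 588.5 -110.6    0. ]
0.6 [367. 281.] [ 667.4 -177.9    0. ]
0.6 [ 82. 112.] [403.8 -15.1   0. ]
0.93 [284.3, 228.1, 68.4, 86.5]
0.78 [61.4, 112.3, 89.3, 63.0]
0.69 [504.5, 46.5, 27.3, 92.9]
0.59 [37.0, 223.3, 74.0, 54.4]
0.57 [280.4, 328.8, 17.0, 6.8]
0.57 [369.1, 297.1, 34.9, 61.5]
[283.9 228.6  71.3  86.8]
side 0.97 [246. 235.] [406.2 -25.5  18. ]
side 0.92 [354. 254.] [ 657.9 -199.3   18. ]
side 0.89 [241. 194.] [442.4 164.   18. ]
side 0.87 [315. 242.] [ 578.3 -119.5   18. ]
side 0.75 [336. 274.] [ 582.  -244.4   18. ]
side 0.59 [378. 289.] [ 654.5 -325.7   18. ]
side 0.59 [236. 266.] [ 348.4 -126.5   18. ]
```

Sleeve 2 is confirmed at (589,-111), directly below. Descend, grip and lift.

```bash
python3 -m inch '[[0,0,0.03,0,1],[0,0,0.06,0,1],[0,0,0.083,0,1],[0,0,0.083,0,1],[0,0,0.083,0,0.5],[0,0,0.083,0,0.3],[0,0,0.083,0,0],[0,0,0.083,0,0]]'
python3 -m inch '[[0,0,0,0,0],[0,0,0,0,0],[0,0,0,0,0],[0,0,0,0,0],[0,0,0,0,0],[0,0,0,0,0]]'
```

```text
time: 10.53
tool_pos: [589.1, -110.5, 210.8]
tcp_rot: [3.138, 0.001, 1.571]
contact_force: [0.4, 0.6, -0.3]
grip_width: 69.7
finger_force: 0.0
time: 11.03
tool_pos: [588.6, -110.5, 209.1]
tcp_rot: [3.141, 0.0, 1.571]
contact_force: [-0.2, -0.9, 3.9]
grip_width: 46.0
finger_force: 30.0
```

```bash
python3 -m inch '[[0,0,-0.01,0,0],[0,0,-0.03,0,0],[0,0,-0.06,0,0],[0,0,-0.09,0,0],[0,0,-0.12,0,0],[0.03,-0.01,-0.13,0,0],[0.065,-0.02,-0.13,0,0],[0.1,-0.03,-0.13,0,0]]'
python3 -m inch '[[0.035,-0.01,0,0,0],[0.07,-0.02,0,0,0],[0.105,-0.03,0,0,0],[0.14,-0.04,0,0,0],[0.17,-0.04,0,0,0],[0.193,-0.04,0,0,0],[0.193,-0.04,0,0,0],[0.193,-0.04,0.0,0,0]]'
python3 -m inch '[[0,0,0.025,0,0],[0,0,0.05,0,0],[0,0,0.075,0,0],[0,0,0.095,0,0],[0,0,0.102,0,0],[0,0,0.102,0,0],[0,0,0.102,0,0]]'
```

```text
time: 11.7
tool_pos: [557.9, -10.0, 339.9]
tcp_rot: [3.14, 0.0, 1.569]
contact_force: [1.1, 1.1, -2.9]
grip_width: 45.7
finger_force: 30.0
time: 12.37
tool_pos: [518.0, 183.6, 338.7]
tcp_rot: [-3.141, 0.0, 1.573]
contact_force: [-0.0, -0.3, -2.8]
grip_width: 45.7
finger_force: 30.0
time: 12.95
tool_pos: [518.9, 181.9, 237.3]
tcp_rot: [3.141, 0.0, 1.57]
contact_force: [-0.8, -0.1, -2.1]
grip_width: 45.7
finger_force: 30.0
```

Expected touch at about z 227.

```bash
python3 -m inch '[[0,0,0.003,0,0],[0,0,0.006,0,0],[0,0,0.008,0,0],[0,0,0.009,0,0],[0,0,0.0095,0,0],[0,0,0.0095,0,0]]'
python3 -m inch '[[0,0,0.0005,0,0],[0,0,0.0005,0,0],[0,0,0.0005,0,0]]'
```

```text
time: 13.45
tool_pos: [518.5, 182.6, 227.3]
tcp_rot: [3.141, -0.0, 1.571]
contact_force: [0.2, -0.6, -2.6]
grip_width: 45.4
finger_force: 30.0
time: 13.7
tool_pos: [518.6, 182.6, 227.1]
tcp_rot: [3.141, -0.0, 1.571]
contact_force: [-0.6, -0.1, 0.4]
grip_width: 45.7
finger_force: 30.0
```

```bash
python3 -m inch '[[0,0,0.0005,0,0],[0,0,0.0005,0,0]]'
python3 -m inch '[[0,0,-0.0003,0,0.66],[0,0,-0.0003,0,0.66],[0,0,-0.0003,0,0.66],[0,0,-0.0003,0,0.66],[0,0,-0.02,0,0.66],[0,0,-0.05,0,0.66],[0,0,-0.085,0,0.66],[0,0,-0.113,0,1]]'
python3 -m inch '[[-0.038,0.01,0,0,1],[-0.076,0.02,0,0,1],[-0.114,0.03,0,0,1],[-0.152,0.04,0,0,1],[-0.19,0.05,0,0,1],[-0.228,0.06,0,0,1],[-0.266,0.07,0,0,1],[-0.304,0.071,0,0,1]]'
python3 -m inch '[[-0.04,0,0,0,1],[-0.08,0,0,0,1],[-0.1285,0,0.02,0,1],[-0.1285,0,0.05,0,1],[-0.1285,0,0.05,0,1]]'
python3 - <<'E'
from h import *
np.set_printoptions(precision=1,suppress=True)
W=capture('wrist');o=get_obs();print(o['tool_pos'])
for r in tip_of(W,'sleeve_a'): print(r['conf'],np.round(r['centre']),atz(W,r['centre'],0,True))
for r in trace(W,'sleeve_a'): print(r['conf'],r['rect'])
print(cbox(W,[589,-250.5,0],True))
save(W,'w5');save(capture('scene'),'s5')
E
```

```text
time: 13.87
tool_pos: [518.5, 182.6, 227.0]
tcp_rot: [3.141, -0.0, 1.571]
contact_force: [-1.9, -0.6, 4.8]
grip_width: 45.5
finger_force: 30.0
time: 14.53
tool_pos: [518.6, 182.5, 341.2]
tcp_rot: [3.141, -0.0, 1.571]
contact_force: [1.1, -0.3, -0.8]
grip_width: 63.7
finger_force: 0.0
time: 15.2
tool_pos: [590.4, -123.6, 339.1]
tcp_rot: [3.14, 0.0, 1.571]
contact_force: [-0.6, 0.5, -0.3]
grip_width: 92.2
finger_force: 0.0
time: 15.62
tool_pos: [587.5, -253.0, 282.9]
tcp_rot: [-3.133, -0.004, 1.566]
contact_force: [-1.8, 0.6, -2.2]
grip_width: 91.7
finger_force: 0.0
[ 588.2 -251.2  285.5]
0.89 [46. 74.] [ 360.6 -112.     0. ]
0.86 [381. 129.] [ 670.8 -180.4    0. ]
0.75 [370. 279.] [ 670.7 -315.9    0. ]
0.68 [280. 210.] [ 587.1 -250.     0. ]
0.89 [398.4, 130.0, 93.8, 75.6]
0.83 [281.4, 228.5, 74.0, 86.8]
0.75 [31.4, 67.9, 62.8, 54.6]
0.74 [368.6, 295.4, 40.4, 68.1]
[282.8 227.7  72.5  87.8]
```

View pics/s5.png

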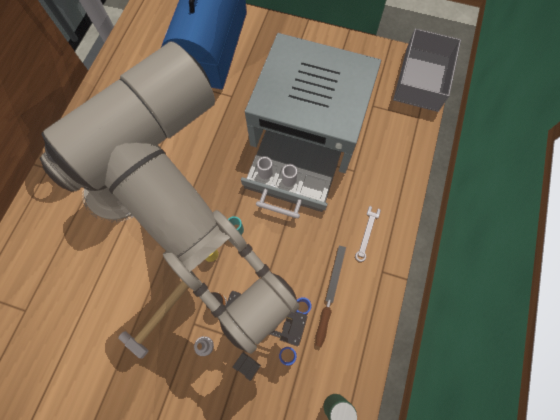

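The scene view shows two sleeves upright in wells 1 and 2, at (264,167) and (289,175). The third is right below the tool.

```bash
python3 -m inch '[[0,-0.001,0.03,0,1],[0,-0.001,0.06,0,1],[0,-0.001,0.08,0,1],[0,-0.001,0.08,0,1],[0,-0.001,0.08,0,0.5],[0,-0.001,0.08,0,0.3],[0,-0.001,0.08,0,0],[0,-0.001,0.08,0,0]]'
python3 -m inch '[[0,0,0,0,0],[0,0,0,0,0],[0,0,0,0,0],[0,0,0,0,0],[0,0,0,0,0],[0,0,0,0,0]]'
```

```text
time: 16.48
tool_pos: [589.1, -250.0, 211.4]
tcp_rot: [3.138, 0.002, 1.571]
contact_force: [-0.4, -1.2, -0.6]
grip_width: 69.8
finger_force: 0.0
time: 16.98
tool_pos: [588.5, -250.1, 209.5]
tcp_rot: [3.141, 0.0, 1.571]
contact_force: [-2.0, 0.6, 3.2]
grip_width: 46.1
finger_force: 30.0
```

```bash
python3 -m inch '[[0,0,-0.01,0,0],[0,0,-0.03,0,0],[0,0,-0.06,0,0],[0,0,-0.09,0,0],[0,0,-0.12,0,0],[0.02,0,-0.13,0,0],[0.05,0,-0.13,0,0],[0.082,0,-0.13,0,0]]'
python3 -m inch '[[0.035,0.01,0,0,0],[0.07,0.01,0,0,0],[0.105,0.01,0,0,0],[0.14,0.01,0,0,0],[0.175,0.01,0,0,0],[0.21,0.01,0,0,0],[0.245,0.01,0,0,0],[0.28,0.01,0,0,0]]'
python3 -m inch '[[0.03,0,0,0,0],[0.055,0,0,0,0],[0.07,0,0,0,0],[0.07,0,0,0,0],[0.07,0,0,0,0]]'
python3 -m inch '[[0,0,0.025,0,0],[0,0,0.05,0,0],[0,0,0.075,0,0],[0,0,0.095,0,0],[0,0,0.102,0,0],[0,0,0.102,0,0],[0,0,0.102,0,0]]'
```

```text
time: 17.65
tool_pos: [588.2, -168.1, 340.4]
tcp_rot: [3.14, 0.001, 1.568]
contact_force: [1.2, -0.3, -4.2]
grip_width: 46.4
finger_force: 30.0
time: 18.32
tool_pos: [598.1, 113.8, 339.2]
tcp_rot: [-3.141, -0.0, 1.571]
contact_force: [0.3, -0.7, -4.3]
grip_width: 46.1
finger_force: 30.0
time: 18.73
tool_pos: [598.4, 182.3, 339.0]
tcp_rot: [-3.141, 0.001, 1.572]
contact_force: [-0.3, 0.0, -3.5]
grip_width: 46.2
finger_force: 30.0
time: 19.32
tool_pos: [599.1, 181.1, 237.9]
tcp_rot: [3.141, 0.0, 1.57]
contact_force: [0.1, -0.6, -3.3]
grip_width: 45.4
finger_force: 30.0
```

Expected touch at about z 227.5.

```bash
python3 -m inch '[[0,0,0.003,0,0],[0,0,0.006,0,0],[0,0,0.008,0,0],[0,0,0.009,0,0],[0,0,0.0095,0,0],[0,0,0.0095,0,0]]'
python3 -m inch '[[0,0,0.0005,0,0],[0,0,0.0005,0,0],[0,0,0.0005,0,0]]'
python3 -m inch '[[0,0,0.0005,0,0],[0,0,0.0005,0,0]]'
```

```text
time: 19.82
tool_pos: [598.5, 182.1, 227.8]
tcp_rot: [3.141, 0.0, 1.571]
contact_force: [0.2, 0.2, -3.4]
grip_width: 45.9
finger_force: 30.0
time: 20.07
tool_pos: [598.6, 182.1, 227.5]
tcp_rot: [3.141, -0.0, 1.571]
contact_force: [-0.9, 0.4, -1.3]
grip_width: 46.1
finger_force: 30.0
time: 20.23
tool_pos: [598.5, 182.1, 227.5]
tcp_rot: [3.141, -0.0, 1.571]
contact_force: [-2.7, 0.3, 3.5]
grip_width: 45.8
finger_force: 30.0
```

```bash
python3 -m inch '[[0,0,-0.0003,0,0.66],[0,0,-0.0003,0,0.66],[0,0,-0.0003,0,0.66],[0,0,-0.0003,0,0.66],[0,0,-0.02,0,0.66],[0,0,-0.05,0,0.66],[0,0,-0.085,0,0.66],[0,0,-0.113,0,0.66]]'
python3 -m inch '[[-0.035,-0.02,0,0,0],[-0.07,-0.04,0,0,0],[-0.105,-0.06,0,0,0],[-0.14,-0.08,0,0,0],[-0.15,-0.08,0,0,0],[-0.15,-0.08,0,0,0],[-0.15,-0.08,0,-0.1,0],[-0.15,-0.08,0,-0.2,0]]'
python3 - <<'E'
from h import *
np.set_printoptions(precision=2,suppress=True)
W=capture('wrist');o=get_obs();print(o['tool_pos'],np.array(o['joint_positions']),o['tcp_rot'])
print([(t['conf'],np.round(atz(W,t['centre'],40,True))) for t in tip_of(W,'tray_handle')])
save(W,'w6')
E
```

```text
time: 20.9
tool_pos: [598.6, 182.0, 341.8]
tcp_rot: [3.14, -0.0, 1.571]
contact_force: [0.5, 0.2, -0.1]
grip_width: 60.8
finger_force: 0.0
time: 21.57
tool_pos: [519.2, 32.5, 339.9]
tcp_rot: [3.14, -0.0, 1.775]
contact_force: [-0.6, -0.1, -0.2]
grip_width: 11.9
finger_force: 0.0
[519.19  32.68 339.84] [-0.08  0.4   1.64  0.    1.11 -0.3 ] [ 3.14 -0.    1.78]
[(0.85, array([517.,  70.,  40.]))]
```

View pics/w6.png

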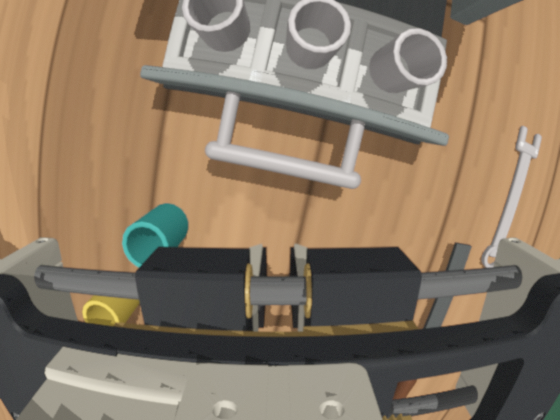

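The wrist view shows all three sleeves upright in the wells at (215,20), (318,30) and (415,60), with the handle at (283,165). The camera side of the wrist would meet the cabinet face during the push, so I'll turn the tool about 166° first.

```bash
python3 -m inch '[[0,0,0,-0.12,0],[0,0,0,-0.24,0],[0,0,0,-0.36,0],[0,0,0,-0.48,0],[0,0,0,-0.6,0],[0,0,0,-0.72,0],[0,0,0,-0.84,0],[0,0,0,-0.96,0]]'
python3 -m inch '[[0,0,0,-0.12,0],[0,0,0,-0.24,0],[0,0,0,-0.36,0],[0,0,0,-0.48,0],[0,0,0,-0.6,0],[0,0,0,-0.72,0],[0,0,0,-0.84,0],[0,0,0,-0.96,0]]'
python3 -m inch '[[0,0,0,-0.12,0],[0,0,0,-0.24,0],[0,0,0,-0.36,0],[0,0,0,-0.48,0],[0,0,0,-0.6,0],[0,0,0,-0.72,0],[0,0,0,-0.78,0],[0,0,0,-0.78,0]]'
python3 - <<'E'
from h import *
o=get_obs();print(np.round(o['joint_positions'],2),o['tcp_rot'],o['grip_width'])
E
```

```text
time: 22.33
tool_pos: [519.0, 32.9, 339.6]
tcp_rot: [3.141, 0.0, 2.734]
contact_force: [1.1, -0.0, -0.9]
grip_width: 0.0
finger_force: 0.0
time: 23.0
tool_pos: [519.0, 32.9, 339.6]
tcp_rot: [3.142, 0.0, -2.589]
contact_force: [0.2, -0.4, 0.5]
grip_width: 0.5
finger_force: 0.0
time: 23.67
tool_pos: [519.0, 32.9, 339.6]
tcp_rot: [-3.141, 0.0, -1.812]
contact_force: [-0.2, 0.1, 0.3]
grip_width: 0.3
finger_force: 0.0
[-0.08  0.4   1.64  0.    1.11 -2.98] [-3.14118322e+00  3.29944979e-04 -1.81243650e+00] 0.2914035302568764
```

```bash
python3 -m inch '[[0,0,0.03,0,0],[0,0,0.06,0,0],[0,0,0.09,0,0],[0,0,0.12,0,0],[0,0,0.138,0,0],[0,0,0.138,0,0],[-0.005,0.001,0.138,0,0],[-0.0097,0.0024,0.138,0,0]]'
python3 -m inch '[[-0.0015,0.0004,0,0,0],[-0.003,0.0008,0,0,0],[-0.0045,0.0012,0,0,0],[-0.006,0.0016,0,0,0],[-0.0075,0.002,0,0,0],[-0.0095,0.0024,0,0,0]]'
```

```text
time: 24.33
tool_pos: [519.3, 42.5, 202.8]
tcp_rot: [-3.139, 0.0, -1.814]
contact_force: [0.2, -0.8, -0.6]
grip_width: 0.3
finger_force: 0.0
time: 24.83
tool_pos: [518.7, 51.6, 202.2]
tcp_rot: [-3.14, -0.0, -1.812]
contact_force: [0.0, -3.1, 2.1]
grip_width: 0.3
finger_force: 1.3
```

Contact at about 3 N. Ease the tray in.

```bash
python3 -m inch '[[-0.002,0.0005,0,0,0],[-0.005,0.0012,0,0,0],[-0.009,0.0022,0,0,0],[-0.013,0.0032,0,0,0],[-0.017,0.0042,0,0,0],[-0.021,0.0052,0,0,0],[-0.025,0.0062,0,0,0],[-0.029,0.0072,0,0,0]]'
python3 -m inch '[[-0.004,0.001,0,0,0],[-0.008,0.002,0,0,0],[-0.012,0.003,0,0,0],[-0.016,0.004,0,0,0],[-0.02,0.005,0,0,0],[-0.024,0.006,0,0,0],[-0.028,0.007,0,0,0],[-0.032,0.008,0,0,0]]'
python3 -m inch '[[-0.004,0.001,0,0,0],[-0.008,0.002,0,0,0],[-0.012,0.003,0,0,0],[-0.016,0.004,0,0,0],[-0.02,0.005,0,0,0],[-0.023,0.0057,0,0,0],[-0.025,0.0062,0,0,0],[-0.026,0.0064,0,0,0]]'
python3 - <<'E'
from h import *
np.set_printoptions(precision=1,suppress=True)
S,D=capture('scene'),capture('side')
for n,p in(('scene',S),('side',D)):
    print(n,[(round(t['conf'],2),atz(p,t['centre'],40)[:2]) for t in tip_of(p,'tray_handle')])
save(S,'s7');c=cv2.resize(D['color'][60:260,140:400],(780,600),interpolation=2);cv2.imwrite('pics/d7.png',c[:,:,::-1])
E
```

```text
time: 25.5
tool_pos: [518.5, 82.2, 201.7]
tcp_rot: [-3.141, 0.0, -1.812]
contact_force: [2.3, -2.4, 1.1]
grip_width: 0.1
finger_force: 1.5
time: 26.17
tool_pos: [518.3, 115.0, 201.7]
tcp_rot: [-3.142, -0.0, -1.812]
contact_force: [2.0, -2.9, -0.4]
grip_width: 0.7
finger_force: 1.5
time: 26.83
tool_pos: [518.1, 141.8, 201.7]
tcp_rot: [3.141, -0.0, -1.812]
contact_force: [2.0, -2.2, 0.4]
grip_width: 0.4
finger_force: 1.5
scene [(0.72, array([ 451.9, -235.7]))]
side [(0.65, array([516.1, 160.4]))]
```

View pics/d7.png

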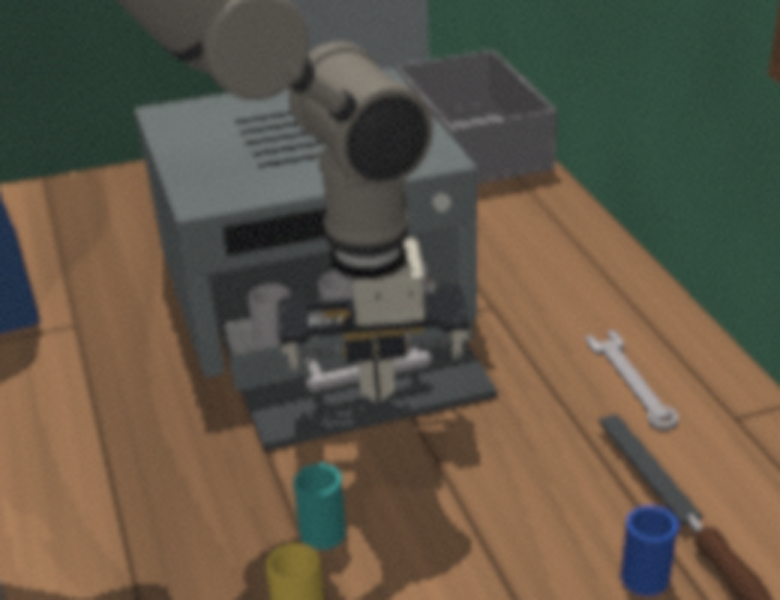

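The side crop shows the tray most of the way in, handle at (370,370), sleeves standing inside. Continue more slowly.

```bash
python3 -m inch '[[-0.003,0.0007,0,0,0],[-0.006,0.0015,0,0,0],[-0.009,0.0022,0,0,0],[-0.012,0.003,0,0,0],[-0.015,0.0037,0,0,0],[-0.018,0.0044,0,0,0],[-0.021,0.0052,0,0,0],[-0.024,0.0059,0,0,0]]'
python3 -m inch '[[-0.0015,0.0004,0,0,0],[-0.003,0.0007,0,0,0],[-0.0045,0.0011,0,0,0],[-0.006,0.0015,0,0,0],[-0.0075,0.0018,0,0,0],[-0.009,0.0022,0,0,0],[-0.01,0.0025,0,0,0]]'
python3 -m inch '[[-0.001,0.0003,0,0,0],[-0.002,0.0005,0,0,0],[-0.003,0.0007,0,0,0],[-0.004,0.001,0,0,0],[-0.005,0.0012,0,0,0]]'
```

```text
time: 27.7
tool_pos: [518.2, 166.5, 201.6]
tcp_rot: [3.141, -0.0, -1.812]
contact_force: [-0.7, -2.4, -1.3]
grip_width: 0.4
finger_force: 1.4
time: 28.28
tool_pos: [518.3, 176.6, 201.7]
tcp_rot: [-3.141, 0.0, -1.812]
contact_force: [-0.4, -2.2, -0.8]
grip_width: 0.4
finger_force: 1.3
time: 28.7
tool_pos: [518.3, 181.7, 201.7]
tcp_rot: [-3.141, -0.0, -1.812]
contact_force: [-0.6, -2.7, -1.7]
grip_width: 0.5
finger_force: 1.3
```

```bash
ok(){ tee -a log | grep -E 'tool_pos|contact' | tee last; awk -F'[][, ]+' '/contact/{exit !($3>-7)}' last; }
python3 -m inch '[[-0.0007,0.0002,0,0,0],[-0.0015,0.0004,0,0,0]]' | ok &&
python3 -m inch '[[-0.0007,0.0002,0,0,0],[-0.0015,0.0004,0,0,0]]' | ok &&
python3 -m inch '[[-0.0007,0.0002,0,0,0],[-0.0015,0.0004,0,0,0]]' | ok &&
python3 -m inch '[[-0.0007,0.0002,0,0,0],[-0.0015,0.0004,0,0,0]]' | ok &&
python3 -m inch '[[-0.0007,0.0002,0,0,0],[-0.0015,0.0004,0,0,0]]' | ok &&
python3 -m inch '[[-0.0007,0.0002,0,0,0],[-0.0015,0.0004,0,0,0]]' | ok
```

```text
tool_pos: [518.3, 183.2, 201.7]
contact_force: [-0.6, -3.2, -0.7]
tool_pos: [518.3, 184.8, 201.8]
contact_force: [0.3, -3.3, -1.1]
tool_pos: [518.3, 186.3, 201.8]
contact_force: [0.6, -3.3, -1.4]
tool_pos: [518.2, 187.9, 201.7]
contact_force: [0.5, -3.4, -1.0]
tool_pos: [518.2, 189.4, 201.8]
contact_force: [0.3, -2.3, 0.0]
tool_pos: [518.2, 191.0, 201.8]
contact_force: [1.5, -2.6, -1.8]
```

```bash
ok(){ tee -a log | grep -E 'tool_pos|contact' | tee last; awk -F'[][, ]+' '/contact/{exit !($3>-7)}' last; }
python3 -m inch '[[-0.0007,0.0002,0,0,0],[-0.0015,0.0004,0,0,0]]' | ok &&
python3 -m inch '[[-0.0007,0.0002,0,0,0],[-0.0015,0.0004,0,0,0]]' | ok &&
python3 -m inch '[[-0.0007,0.0002,0,0,0],[-0.0015,0.0004,0,0,0]]' | ok &&
python3 -m inch '[[-0.0007,0.0002,0,0,0],[-0.0015,0.0004,0,0,0]]' | ok &&
python3 -m inch '[[-0.0007,0.0002,0,0,0],[-0.0015,0.0004,0,0,0]]' | ok &&
python3 -m inch '[[-0.0007,0.0002,0,0,0],[-0.0015,0.0004,0,0,0]]' | ok &&
python3 -m inch '[[-0.0007,0.0002,0,0,0],[-0.0015,0.0004,0,0,0]]' | ok &&
python3 -m inch '[[-0.0007,0.0002,0,0,0],[-0.0015,0.0004,0,0,0]]' | ok
```

```text
tool_pos: [518.2, 192.6, 201.8]
contact_force: [1.2, -1.7, -1.1]
tool_pos: [518.2, 194.1, 201.8]
contact_force: [1.1, -2.8, -1.0]
tool_pos: [518.1, 195.6, 201.8]
contact_force: [2.6, -5.0, -1.6]
tool_pos: [518.2, 196.3, 201.7]
contact_force: [2.2, -12.3, -0.7]
```

```bash
tail -3 log; python3 -m inch '[[-0.0004,0.0001,0,0,0],[-0.0004,0.0001,0,0,0],[-0.0004,0.0001,0,0,0]]'
python3 -m inch '[[0.003,-0.0007,0,0,0],[0.012,-0.003,0,0,0],[0.03,-0.0074,0,0,0],[0.05,-0.012,0,0,0],[0.08,-0.02,-0.02,0,0],[0.11,-0.027,-0.05,0,0],[0.14,-0.034,-0.08,0,0],[0.17,-0.041,-0.11,0,0]]'
python3 -m inch '[[0.035,-0.009,-0.02,0,0],[0.07,-0.017,-0.05,0,0],[0.1,-0.025,-0.08,0,0],[0.1,-0.025,-0.08,0,0]]'
python3 - <<'E'
from h import *
np.set_printoptions(precision=1,suppress=True)
D=capture('side');S=capture('scene');o=get_obs();print(o['tool_pos'],o['contact_force'])
for n,p in(('scene',S),('side',D)):
    print(n,[(round(t['conf'],2),atz(p,t['centre'],40)[:2]) for t in tip_of(p,'tray_handle')])
c=np.hstack([cv2.resize(D['color'][90:220,170:330],(400,325),interpolation=2),cv2.resize(S['color'][90:220,220:380],(400,325),interpolation=2)]);cv2.imwrite('pics/end.png',c[:,:,::-1])
E
```

```text
contact_force: [2.2, -12.3, -0.7]
grip_width: 0.4
finger_force: 6.0
time: 30.62
tool_pos: [518.3, 196.3, 201.7]
tcp_rot: [-3.141, -0.002, -1.812]
contact_force: [2.8, -10.2, -0.5]
grip_width: 0.3
finger_force: 5.4
time: 31.28
tool_pos: [516.5, 24.3, 310.0]
tcp_rot: [3.141, 0.001, -1.812]
contact_force: [0.6, 0.1, 0.4]
grip_width: 0.5
finger_force: 0.0
time: 31.62
tool_pos: [523.3, -56.7, 392.3]
tcp_rot: [-3.133, -0.027, -1.845]
contact_force: [0.3, -0.3, 0.7]
grip_width: 0.6
finger_force: 0.0
[522.9 -54.8 389.3] [-0.3  1.1 -0.2]
scene [(0.7, array([519.9, 214.3])), (0.36, array([609.3, 314. ]))]
side [(0.78, array([522. , 229.5]))]
```

View pics/end.png

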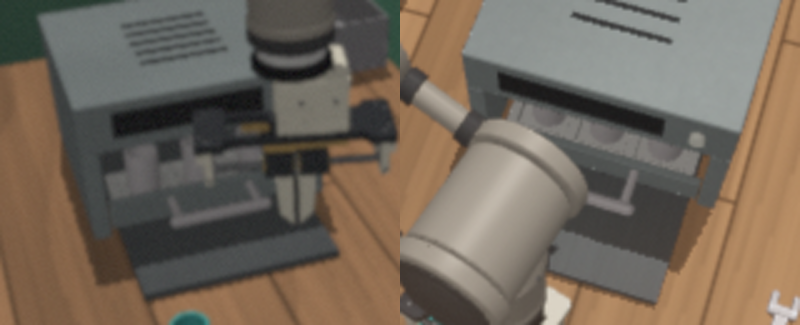

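The end picture shows the tray in, with three sleeve tops under the lintel and the panel near the face. I'll check numerically that it is flush.

Run:
```python
from h import *
np.set_printoptions(precision=1,suppress=True)
D=capture('side');S=capture('scene')
d=lambda u,v,z:print('side',atz(D,(170+u/2.5,90+v/2.5),z))
s=lambda u,v,z:print('scene',atz(S,(220+(u-400)/2.5,90+v/2.5),z))
d(103,237,0);d(137,267,12);d(335,236,12);d(112,222,18);d(174,220,40)
s(712,207,0);s(655,300,12);s(634,209,40)
for n,p in(('s',S),('d',D)): print([(n,np.round(t['conf'],2),np.round(t['centre']),atz(p,t['centre'],18)) for t in tip_of(p,'well_1')])
x,y,w,h=(195,130,100,80) 
c=np.hstack([cv2.resize(D['color'][140:200,195:275],(400,300),interpolation=2),cv2.resize(S['color'][125:185,280:360],(400,300),interpolation=2)]);cv2.imwrite('pics/end2.png',c[:,:,::-1])
```

```text
side [364.4 275.4   0. ]
side [390.4 178.1  12. ]
side [652.4 146.7  12. ]
side [380.2 279.7  18. ]
side [454.  222.4  40. ]
scene [681.9 268.3   0. ]
scene [645.9 118.5  12. ]
scene [588.3 216.7  40. ]
[('s', np.float64(0.84), array([280., 134.]), array([440.6, 330.8,  18. ])), ('s', np.float64(0.63), array([301., 144.]), array([518.2, 316.8,  18. ])), ('s', np.float64(0.57), array([324., 147.]), array([593.8, 327.7,  18. ])), ('s', np.float64(0.39), array([222., 305.]), array([ 450.8, -245.7,   18. ]))]
[('d', np.float64(0.92), array([249., 166.]), array([509.1, 310.6,  18. ])), ('d', np.float64(0.81), array([272., 154.]), array([611.2, 354. ,  18. ])), ('d', np.float64(0.61), array([230., 167.]), array([444.3, 329.6,  18. ])), ('d', np.float64(0.36), array([350., 187.]), array([784.5,  71.7,  18. ]))]
```

View pics/end2.png

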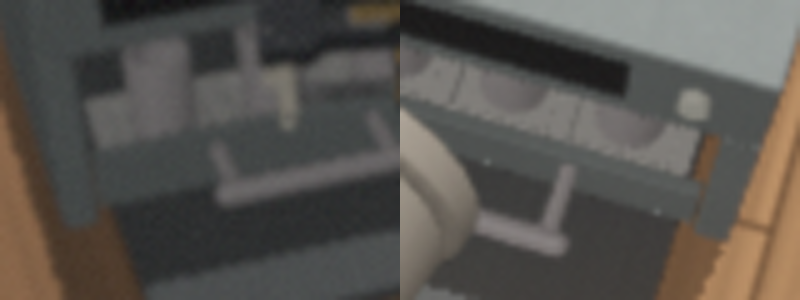

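```bash
python3 -c "
from plant import *
print(close_job())"
```

```text
the job is handed in; nothing more can be done
None
```

The three sleeves stand upright in wells 1–3, and the tray is pushed to its stop: panel at y ≈ 268.7 mm against the cabinet face at 268.3 mm. I handed it in at about 32 s with the arm clear, but I viewed 13 pictures, over your limit of 10.

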